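# Isolate the barrel polisher and clear its catch tray

## Task

The barrel polisher has finished its batch: first swing its isolator handle to off so that the padlock holes in handle and hasp line up well enough to take a padlock. Then collect every brass drawer pull from the catch tray into the grey tote, and set the plain brass test bar flat on the marking fixture and push it home so that its long side and one end sit flush against the two stops. Leave the beaker, the flux tin and the screwdriver where they are.

Things in the scene. Friction and masses are not known exactly. Their poses are not given: they have to be found in the camera images.
- handle (a joint): Isolator handle angle (rad), turning about a vertical axis: about 0 to 0.35 at the start (on), grows counter-clockwise seen from above; at 1.571 (off) the two padlock holes lie over each other; it can be swung past that, up to 1.85. Stays where it is left (dry friction about 0.25 N m, so about 3 N at the knob).
- handle_knob (a point): Centre of the handle's upright round black knob: 22 mm diameter, 45 mm tall, its top 22 mm above this point and about 121 mm above the table. It stands on the flat red handle arm (24 mm wide, top 76 mm above the table), 85 mm out from the pivot.
- handle_pivot (a point): Point on the vertical pivot axis of the isolator handle, at the height of the knob's centre. The isolator is a fixed grey box 150 x 150 mm, 60 mm tall; its x axis is the direction of the handle at joint value 0, its y axis the direction of the handle at off.
- handle_hole (a point): Centre of the 12 mm padlock hole in the handle's outer end, 115 mm from the pivot.
- hasp_hole (a point): Centre of the 12 mm padlock hole in the fixed yellow hasp ear on the isolator box. The holes line up when this is straight below handle_hole (some 9 mm lower).
- tray: Fixed steel catch tray under the machine's chute, 221 (x) x 306 (y) mm, rim 10 mm tall, floor 3 mm thick; origin under its centre.
- tote: Fixed grey plastic tote, open on top, 150 (x) x 200 (y) mm outside, 55 mm tall, walls 4 mm and floor 4 mm thick; origin at the centre of its underside.
- fixture: Fixed marking fixture: dark steel plate 130 (x) x 170 (y) mm, top 12 mm above the table, origin under its centre. Two bright steel stops stand 12 mm above the plate: a straight fence along y, its face at x = +45 mm (130 mm long), and an end stop along x, its face at y = +55 mm (60 mm long).
- fixture_seat (a point): Where the bar's centre lies when it is home in the fixture (fixture axes: 34, 15, 20 mm from the fixture's origin): the bar flat on the plate along the fixture's y, its long side on the fence 11 mm to +x of this point, its end on the end stop 40 mm to +y.
- bar_c (a point): Centre of the test bar: a plain solid brass bar 80 (x) x 22 (y) x 16 (z) mm, about 0.23 kg, either way round. Starts in the tray among the pulls, standing 16 mm tall.
- pull1_c (a point): Centre (half-way up) of a cast brass drawer pull: a straight bar 56 mm long (x), 12 mm wide (y) and 10 mm thick on two feet, 24 mm tall in all; the feet end in 18 mm round flanges 5 mm thick, 19 mm either side of the middle. About 0.08 kg. May be absent. Starts standing on its feet in the tray; may be knocked on its side.
- pull2_c (a point): Centre (half-way up) of a cast brass drawer pull: a straight bar 56 mm long (x), 12 mm wide (y) and 10 mm thick on two feet, 24 mm tall in all; the feet end in 18 mm round flanges 5 mm thick, 19 mm either side of the middle. About 0.08 kg. May be absent. Starts standing on its feet in the tray; may be knocked on its side.
- pull3_c (a point): Centre (half-way up) of a cast brass drawer pull: a straight bar 56 mm long (x), 12 mm wide (y) and 10 mm thick on two feet, 24 mm tall in all; the feet end in 18 mm round flanges 5 mm thick, 19 mm either side of the middle. About 0.08 kg. May be absent. Starts standing on its feet in the tray; may be knocked on its side.
- pull4_c (a point): Centre (half-way up) of a cast brass drawer pull: a straight bar 56 mm long (x), 12 mm wide (y) and 10 mm thick on two feet, 24 mm tall in all; the feet end in 18 mm round flanges 5 mm thick, 19 mm either side of the middle. About 0.08 kg. May be absent. Starts standing on its feet in the tray; may be knocked on its side.
- pull5_c (a point): Centre (half-way up) of a cast brass drawer pull: a straight bar 56 mm long (x), 12 mm wide (y) and 10 mm thick on two feet, 24 mm tall in all; the feet end in 18 mm round flanges 5 mm thick, 19 mm either side of the middle. About 0.08 kg. May be absent. Starts standing on its feet in the tray; may be knocked on its side.
- beaker: Bystander, to be left alone: clear open beaker, 72 mm across, 85 mm tall.
- tin: Bystander, to be left alone: round blue flux tin with yellow contents, 60 mm across, 16 mm tall.
- screwdriver: Bystander, to be left alone: screwdriver lying flat, red handle.
Not all that is in view belongs to the job. What is shaped like the part that bears bar_c but green is not meant.

How it is judged:
By the outcome, as a careful person would: the job done as asked, in the order asked, and still so for the second after the job is handed in, with the robot touching nothing.
Of pull1, pull2, pull3, pull4, pull5 only 3 to 5 are there at a start; the rules pass over those that are not, and their reading is None.
At some moment in a run one of pull1, pull2, pull3, pull4, pull5, bar may be knocked a few centimetres aside while the robot is not near it.
Once in a run the grip may slacken for a moment while it holds something.
It also fails if it takes over 210 s, if anything falls off the work surface, if the arm or the gripper's body presses on something with over 40 N, if the wrist force passes 120 N, or if a joint passes its speed limit or range.

## Robot

A 6-joint arm with a two-finger parallel gripper is mounted at the origin on the work surface. World frame = base frame: x ahead of the robot, y to its left, z up, the work surface at z = 0. Lengths are in m, angles in rad, forces in N, time in s.
With the tool pointing down it reaches from about 0.3 to 0.775 m from the base axis. Payload 14.6 kg.
Tool frame: the origin (TCP) lies midway between the tips of the shut fingers; the grasp point (between the pads) lies 19 mm behind it (ctrl.pinch_z is the distance from the TCP to the grasp point, in m); z points along the fingers, y is the line along which they close (so a half turn about z gives the same grasp; the last joint's range is limited). The gripper opens to 94 mm and grips with 3 to 60 N. Pads are 16 mm wide; open, the fingers measure 119 mm over their backs; the gripper's body (75 mm by 177 mm) begins 78 mm behind the grasp point.
Start: joints at [-1.296, 0.3, 1.521, -0, 1.321, -0.067], TCP at [0.184, -0.518, 0.205] pointing down, gripper open.
Joint ranges: [-3.03, 3.03], [-0.79, 2.21], [0.23, 2.52], [-1.04, 4.18], [0, 3.07], [-2.55, 2.55]. Speed limits (rad/s): [2.22, 2.22, 2.57, 3.14, 3.14, 3.14].

## Interface

Orientations are given as [roll, pitch, yaw] about the fixed x, y, z axes, in that order (R = Rz(yaw) Ry(pitch) Rx(roll)).
In Python, from station import ctrl gives the robot as it stands.
- The arm moves only by the tool jog_arm, never from a script. Its argument "motion" is a list of rows, each a list of 7 numbers: the shift along the tool's x, y, z in m, then the turn, a rotation vector about the tool's x, y, z in rad, then the opening, from -1 (shut) to 1 (fully open). In form: [[tx, ty, tz, rx, ry, rz, gripper], ...]. A call has 1 to 5 rows; each row shifts and turns the commanded pose from where the row before left it, along the tool's axes as they then stand; what a row does not reach is not made up. A row lasts 1/10 s, in which the tool goes at most 50 mm and 8.59 degrees, less where a joint would pass 70% of its speed; a pose out of reach is approached as far as the arm can. A call is refused whole if a number of a shift passes 0.05 or a number of a turn 0.15, either way. A call with a gripper value outside its range is refused whole. The fingers move at their own pace and stop on an object; "squeeze" is the grip in N (left out, the last holds). Time passes only in rows, so rows that do not move let the fingers close. It gives the time, the measured TCP pose, the force, the opening and the grip force at its end, in the units of the state.
- ctrl.get_obs(): the state, without advancing time (a new reading comes with each control period).
- ctrl.camera(name): name is "side" or "top"; returns the picture (480x640x3 uint8, red, green, blue); there is no depth.
- ctrl.camera_model(name): a dict with "intrinsics" (3x3 intrinsics, pixels), "rvec" (rotation vector, rad) and "tvec" (3), from world to camera coordinates, as OpenCV has them. Camera axes: x right, y down, z forward; pixel columns grow to the right and rows downward; lengths in m; the calibration is good to about 2 mm. A picture is of the moment at which its call begins. camera_model takes no time and is no camera call.
- ctrl.hand_in(): hands the job in; it is judged then, once.
The state is a dict: "time_s": time; "qpos": joint angles; "joint_vel": joint speeds; "tau": joint torques, N m; "ee_pos": TCP position; "eef_rot": TCP orientation; "force": force on the tool from outside, world axes, zero at the start; "moment": the same for the moment, N m; "grip_width": finger opening in m; "grip_force": force on a finger pad.
Only numpy, scipy, OpenCV 4.12 (cv2) and the standard library are available. Lean on these libraries where they do the work, as an engineer would, in place of code of your own. Each camera call takes 0.05 s, during which the arm holds its last target. There are 200 camera calls.

## Working session

There is one attempt and no reset: what is moved stays moved. The work goes in short steps, Python scripts to look and compute and a tool call to move; the robot and the scene stay as the last step left them, time stands still between calls to the robot, and variables do not carry over. Pictures are saved under pics/ and viewed, at most 14 in all, crops included, and the job is handed in when it is done.

Besides the shell and the picture viewer there is one more tool, called in YAML: its name, and indented under it one key for each argument. jog_arm: Moves the arm, as the interface text tells. Its arguments: {"type":"object","properties":{"motion":{"type":"array"},"squeeze":{"type":"number"}},"required":["motion"]}

```bash
ls; mkdir -p pics; python3 - <<'E'
from station import ctrl
import cv2
for n in("top","side"):
    cv2.imwrite(f"pics/{n}0.png",ctrl.camera(n)[:,:,::-1])
    print(ctrl.camera_model(n))
o=ctrl.get_obs();print(o['time_s'],o['ee_pos'],o['eef_rot'],o['grip_width'],ctrl.pinch_z)
E
```

```text
pics
{'intrinsics': array([[605.42415707,   0.        , 320.04869918],
       [  0.        , 605.42415707, 235.83440342],
       [  0.        ,   0.        ,   1.        ]]), 'rvec': array([ 2.12087026, -2.1766094 ,  0.14087427]), 'tvec': array([-0.0120217 ,  0.55215316,  1.55148298])}
{'intrinsics': array([[549.37607822,   0.        , 315.93324721],
       [  0.        , 549.37607822, 233.18013389],
       [  0.        ,   0.        ,   1.        ]]), 'rvec': array([ 0.38747824, -2.63812968,  1.43155346]), 'tvec': array([0.50658564, 0.19777568, 1.05295085])}
0.1 [ 0.18427777 -0.51798245  0.20498131] [-3.14064516e+00 -7.49946511e-05  3.41758928e-01] 0.09440081476794183 0.0188
```

View pics/top0.png

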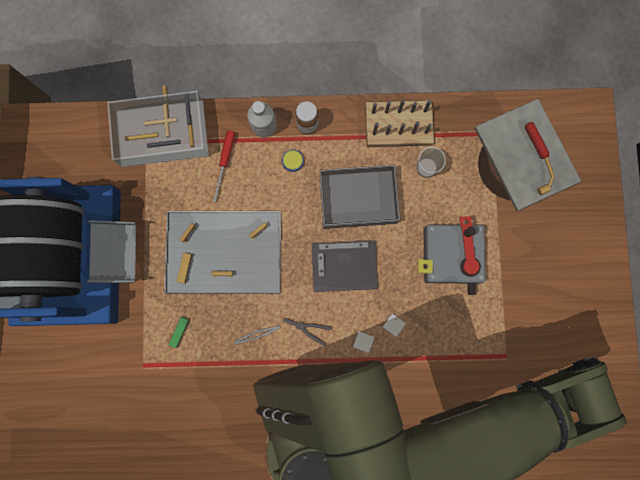

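View pics/side0.png

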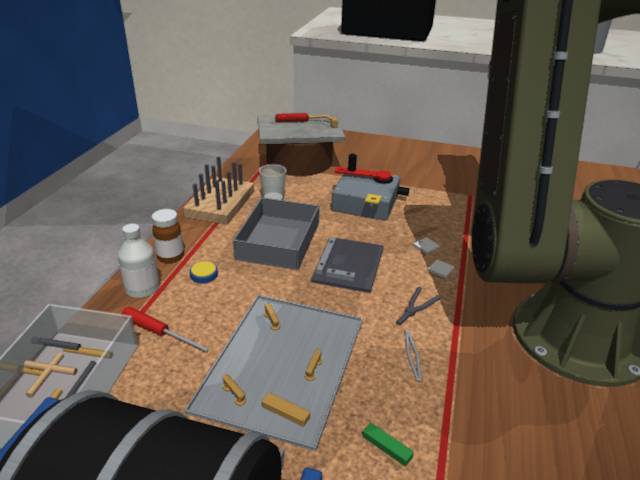

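The top view shows the tray at about (224,252), with three pulls at (189,232), (260,229) and (223,273) and the brass bar at (185,268). The green lookalike at (179,332) is outside the tray. The tote is at (360,195), the fixture at (345,265) and the isolator at (455,252), with its knob near (468,230). Next I'll take enlarged crops.

```bash
cat >h.py <<'E'
import numpy as np,cv2
from station import ctrl
def cam(n):
    m=ctrl.camera_model(n);return m['intrinsics'],cv2.Rodrigues(m['rvec'])[0],m['tvec']
def unp(n,u,v,z):
    K,R,t=cam(n);d=R.T@np.linalg.inv(K)@[u,v,1];c=-R.T@t
    return c+d*(z-c[2])/d[2]
def proj(n,p):
    K,R,t=cam(n);q=K@(R@np.array(p)+t);return q[:2]/q[2]
def crop(n,u0,v0,w,h,s,name):
    im=ctrl.camera(n)[v0:v0+h,u0:u0+w,::-1]
    cv2.imwrite('pics/'+name,cv2.resize(im,None,fx=s,fy=s,interpolation=cv2.INTER_CUBIC))
def st():
    o=ctrl.get_obs();print(round(o['time_s'],2),np.round(o['ee_pos'],4),np.round(o['eef_rot'],4),np.round(o['grip_width'],4),o['grip_force'],np.round(o['force'],1))
E
python3 - <<'E'
from h import *
crop("top",160,200,133,100,6,"c1.png")
crop("top",300,200,200,100,4,"c2.png")
E
```

```text
(no output)
```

View pics/c1.png

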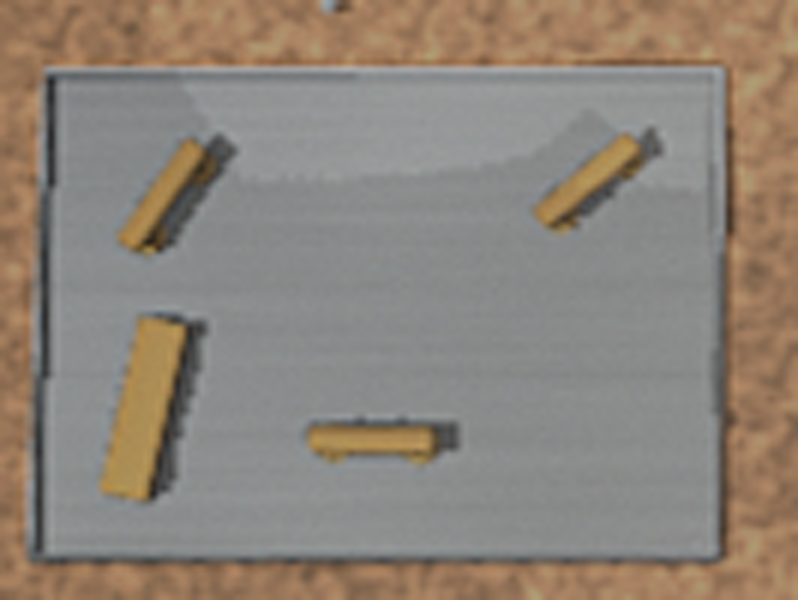

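View pics/c2.png

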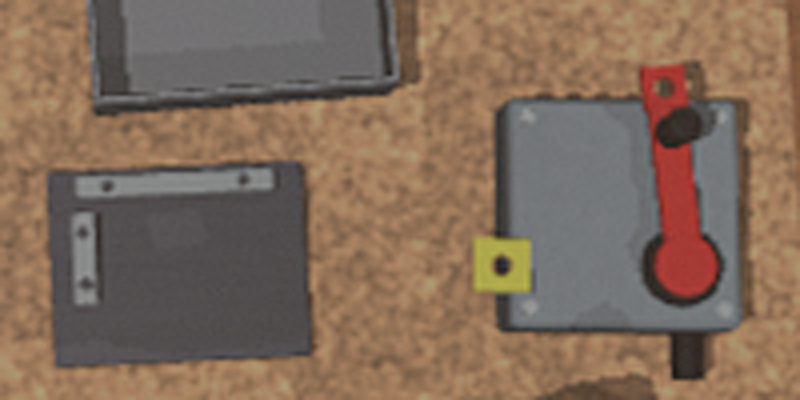

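The tray crop shows brass pulls at crop pixels (160,195), (587,182) and (371,440). The only brass bar is at (144,408), plain, about 22x80 mm; the green one lies outside the tray. The second crop shows the pivot disc at (685,268), the handle hole at (665,88), the knob top near (685,125), the hasp hole at (503,265), the fixture corners, and the fence along the top with the end stop at left.

```bash
python3 - <<'E'
from h import *
a=lambda x,y,z:unp("top",160+(x-2.5)/6,200+(y-2.5)/6,z)
b=lambda x,y,z:unp("top",300+(x-1.5)/4,200+(y-1.5)/4,z)
f=lambda n,p:print(n,np.round(p,4))
def two(n,p,q): f(n,np.r_[(p+q)/2,np.linalg.norm(p-q),np.degrees(np.arctan2(*(p-q)[1::-1]))])
two('A',a(194,143,.027),a(129,242,.027));two('B',a(631,138,.027),a(546,221,.027));two('C',a(310,439,.027),a(435,441,.027))
two('bar',a(162,318,.019),a(126,497,.019)); two('barw',a(125,405,.019),a(169,411,.019))
P=b(685,268,.08);H=b(665,88,.076);S=b(503,265,.067);N=b(683,123,.121)
for n,p in zip('PHSN',(P,H,S,N)):f(n,p)
print(np.linalg.norm((H-P)[:2]),np.linalg.norm((S-P)[:2]),np.linalg.norm((N-P)[:2]),[np.degrees(np.arctan2(*(p-P)[1::-1])) for p in(H,S,N)])
c=[b(*q,.012) for q in((50,172),(302,164),(312,353),(57,365))]
for q in c:f('fx',q)
f('fxc',sum(c)/4)
two('fence',b(78,197,.012),b(273,190,.012));two('endst',b(98,211,.024),b(100,303,.024))
t=[unp("top",*q,.055) for q in((320,170),(394,165),(400,222),(324,227))]
for q in t:f('tote',q)
f('totec',sum(t)/4)
tr=[a(45,72,.01),a(722,68,.01),a(720,555,.01),a(33,558,.01)]
for q in tr:f('tray',q)
E
```

```text
A [ 5.73600e-01  3.26900e-01  2.70000e-02  5.19000e-02 -3.33167e+01]
B [ 5.74400e-01  1.38300e-01  2.70000e-02  5.23000e-02 -4.64887e+01]
C [4.61800e-01 2.34200e-01 2.70000e-02 5.47000e-02 8.75952e+01]
bar [  0.4795   0.336    0.019    0.0801 -11.136 ]
barw [4.79100e-01 3.34700e-01 1.90000e-02 1.97000e-02 8.07705e+01]
P [ 0.4571 -0.4062  0.08  ]
H [ 0.5733 -0.4012  0.076 ]
S [ 0.4631 -0.2935  0.067 ]
N [ 0.5441 -0.4003  0.121 ]
0.11628103431037247 0.11288920307561076 0.08716365132093755 [np.float64(2.4548511709793774), np.float64(86.97150142976216), np.float64(3.9101034206586793)]
fx [ 0.5374 -0.0047  0.012 ]
fx [ 0.5384 -0.1725  0.012 ]
fx [ 0.4128 -0.1744  0.012 ]
fx [ 0.4093 -0.0063  0.012 ]
fxc [ 0.4745 -0.0895  0.012 ]
fence [ 5.20900e-01 -8.78000e-02  1.20000e-02  1.29700e-01  9.05652e+01]
endst [ 0.4789 -0.0358  0.024   0.0607 -0.2745]
tote [ 0.7242 -0.0307  0.055 ]
tote [ 0.7325 -0.226   0.055 ]
tote [ 0.5801 -0.2352  0.055 ]
tote [ 0.5722 -0.0373  0.055 ]
totec [ 0.6522 -0.1323  0.055 ]
tray [0.6321 0.3833 0.01  ]
tray [0.6258 0.0798 0.01  ]
tray [0.4085 0.0843 0.01  ]
tray [0.415  0.3867 0.01  ]
```

Geometry checks out: handle hole at 116 mm from the pivot, hasp hole at 113 mm, knob at 87 mm. The handle is at about 3° and off is at about 87° in world. Approaching the knob.

jog_arm:
  motion:
    - [0.038,0.001,0,0,0,0,1]
    - [0.038,0.001,0,0,0,0,1]
    - [0.038,0.001,0,0,0,0,1]
    - [0.038,0.001,0,0,0,0,1]
    - [0.038,0.001,0,0,0,0,1]

```text
time_s: 0.7
ee_pos: [0.3664, -0.4585, 0.2053]
eef_rot: [-3.141, 0.0, 0.342]
force: [0.8, -0.8, 0.3]
grip_width: 0.0939
grip_force: 0.0
```

jog_arm:
  motion:
    - [0.037,0.001,0,0,0,0,1]
    - [0.037,0.001,0,0,0,0,1]
    - [0.037,0.001,0,0,0,0,1]
    - [0.037,0.001,0,0,0,0,1]
    - [0.037,0.001,0,0,0,0,1]

```text
time_s: 1.2
ee_pos: [0.5423, -0.4012, 0.2052]
eef_rot: [-3.141, 0.0, 0.342]
force: [-0.5, -0.8, 0.8]
grip_width: 0.0936
grip_force: 0.0
```

jog_arm:
  motion:
    - [0,0,0.01,0,0,0.14,1]
    - [0,0,0.01,0,0,0.14,1]
    - [0,0,0.01,0,0,0,1]
    - [0,0,0,0,0,0,1]

```text
time_s: 1.6
ee_pos: [0.5404, -0.4016, 0.1736]
eef_rot: [-3.14, 0.002, 0.066]
force: [0.8, 0.0, 0.2]
grip_width: 0.0942
grip_force: 0.0
```

```bash
cat >>h.py <<'E'
def go(x,y,z,yaw=None):
    o=ctrl.get_obs();p=o['ee_pos'];R=cv2.Rodrigues(np.zeros(3))[0]
    from scipy.spatial.transform import Rotation as Q
    R=Q.from_euler('xyz',o['eef_rot']).as_matrix();yw=np.arctan2(R[1,0],R[0,0])
    print('t',np.round(o['time_s'],1),'pos',np.round(p,4),'yaw',round(yw,3),'shift',np.round(R.T@(np.array([x,y,z])-p),4),end=' ')
    if yaw is not None:
        d=(yw-yaw);d=(d+np.pi/2)%np.pi-np.pi/2;print('rz',round(d,3),'q6',round(o['qpos'][5],2))
    else:print()
E
python3 -c "
from h import *
go(.5425,-.4015,.087,.05)"
```

```text
t 1.6 pos [ 0.5404 -0.4016  0.1736] yaw 0.066 shift [0.0022 0.0002 0.0866] rz 0.016 q6 0.81
```

jog_arm:
  motion:
    - [0.002,0,0.03,0,0,0.01,0]
    - [0,0,0.03,0,0,0,0]
    - [0,0,0.026,0,0,0,0]
    - [0,0,0,0,0,0,-1]
    - [0,0,0,0,0,0,-1]
  squeeze: 12

```text
time_s: 2.1
ee_pos: [0.5432, -0.4022, 0.0906]
eef_rot: [3.141, -0.001, 0.054]
force: [-0.1, -0.3, 1.1]
grip_width: 0.0573
grip_force: 0.0
```

jog_arm:
  motion:
    - [0,0,0,0,0,0,-1]
    - [0,0,0,0,0,0,-1]
    - [0,0,0,0,0,0,-1]
    - [0,0,0,0,0,0,-1]

```text
time_s: 2.5
ee_pos: [0.5432, -0.402, 0.09]
eef_rot: [3.141, -0.001, 0.052]
force: [0.6, -2.5, 2.3]
grip_width: 0.0254
grip_force: 1.6
```

jog_arm:
  motion:
    - [0,0,0,0,0,0,-1]
    - [0,0,0,0,0,0,-1]
    - [-0.0008,-0.0119,0,0,0,-0.14,-1]
    - [-0.0008,-0.0119,0,0,0,-0.14,-1]
    - [-0.0008,-0.0119,0,0,0,-0.14,-1]

```text
time_s: 3.0
ee_pos: [0.533, -0.3683, 0.09]
eef_rot: [3.14, 0.002, 0.477]
force: [-9.8, -9.4, 5.1]
grip_width: 0.022
grip_force: 12.0
```

jog_arm:
  motion:
    - [-0.0008,-0.0119,0,0,0,-0.14,-1]
    - [-0.0008,-0.0119,0,0,0,-0.14,-1]
    - [-0.0008,-0.0119,0,0,0,-0.14,-1]
    - [-0.0008,-0.0119,0,0,0,-0.14,-1]
    - [0,0,0,0,0,0,-1]

```text
time_s: 3.5
ee_pos: [0.5, -0.3342, 0.0899]
eef_rot: [-3.141, 0.003, 1.036]
force: [-7.3, -11.5, 2.2]
grip_width: 0.0215
grip_force: 12.0
```

```bash
python3 -c "
from h import *
st();go(.4615,-.3212,.087,1.518)"
```

```text
3.5 [ 0.5    -0.3342  0.0899] [-3.1415e+00  3.0000e-03  1.0364e+00] 0.0215 11.998963505029678 [ -7.3 -11.5   2.2]
t 3.5 pos [ 0.5    -0.3342  0.0899] yaw 1.036 shift [-0.0084 -0.0398  0.0029] rz -0.482 q6 -0.11
```

jog_arm:
  motion:
    - [-0.002,-0.0119,0,0,0,-0.14,-1]
    - [-0.001,-0.0119,0,0,0,-0.14,-1]
    - [-0.0008,-0.0119,0,0,0,-0.14,-1]
    - [-0.0002,-0.005,0,0,0,-0.06,-1]
    - [0,0,0,0,0,0,-1]

```text
time_s: 4.0
ee_pos: [0.4618, -0.3239, 0.0899]
eef_rot: [3.141, 0.003, 1.513]
force: [-2.9, -14.2, -0.2]
grip_width: 0.0216
grip_force: 12.0
```

jog_arm:
  motion:
    - [0,0,0,0,0,0,0]
    - [0,0,0,0,0,0,0]
    - [0,0,0,0,0,0,0]
    - [0,0,-0.04,0,0,0,0.5]
    - [0,0,-0.05,0,0,0,1]

```text
time_s: 4.5
ee_pos: [0.4617, -0.3212, 0.1786]
eef_rot: [-3.138, -0.003, 1.512]
force: [-0.7, -0.1, 1.2]
grip_width: 0.0584
grip_force: 0.0
```

jog_arm:
  motion:
    - [-0.03,-0.03,-0.03,0,0,0,1]
    - [-0.03,-0.03,0,0,0,0,1]
    - [-0.03,-0.03,0,0,0,0,1]
    - [-0.03,-0.03,0,0,0,0,1]
    - [0,0,0,0,0,0,1]

```text
time_s: 5.0
ee_pos: [0.3339, -0.436, 0.2082]
eef_rot: [-3.141, -0.0, 1.508]
force: [0.6, 0.4, 1.1]
grip_width: 0.0936
grip_force: 0.0
```

```bash
python3 - <<'E'
from h import *
st();crop("top",405,210,100,75,8,"c3.png")
E
```

```text
5.0 [ 0.3339 -0.436   0.2082] [-3.141  -0.      1.5079] 0.0936 0.0 [0.6 0.4 1.1]
```

View pics/c3.png

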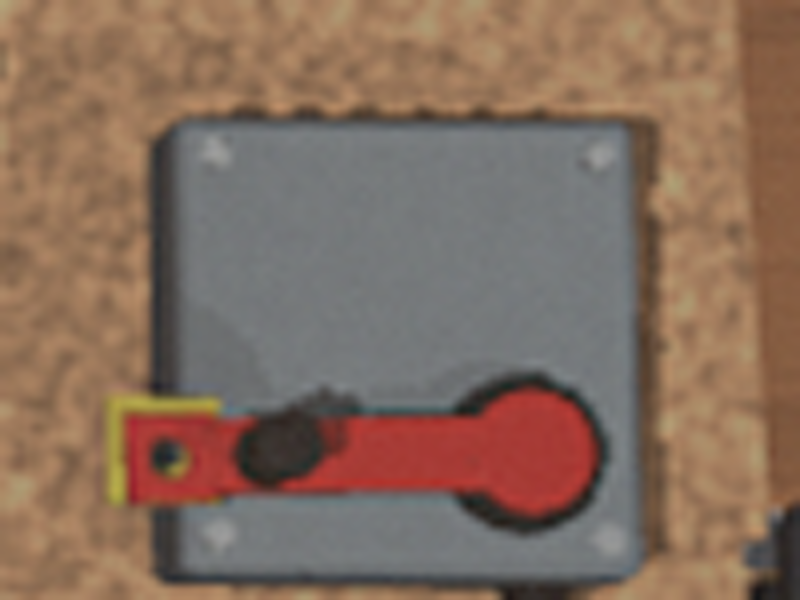

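The handle lies over the hasp, with the handle hole at crop pixel (169,457). A yellow sliver shows at its lower right, so I'll measure the offset.

```bash
python3 - <<'E'
from h import *
b=lambda x,y,z:unp("top",405+(x-3.5)/8,210+(y-3.5)/8,z)
P=b(530,452,.08);H=b(169,457,.076);S=unp("top",300+(503-1.5)/4,200+(265-1.5)/4,.067)
print(P,H,S,[np.degrees(np.arctan2(*(p-P)[1::-1])) for p in(H,S)])
# box edge directions
e=b(190,122,.06)-b(625,122,.06);print(np.degrees(np.arctan2(e[1],e[0])))
e=b(180,578,.06)-b(632,578,.06);print(np.degrees(np.arctan2(e[1],e[0])))
e=b(635,135,.06)-b(640,560,.06);print(np.degrees(np.arctan2(e[1],e[0])))
im=ctrl.camera("top")[:,:,::-1]
cv2.imwrite("pics/c4.png",cv2.resize(im[255:280,412:445],None,fx=24,fy=24,interpolation=cv2.INTER_CUBIC))
E
```

```text
[ 0.45854548 -0.40613628  0.08      ] [ 0.46025562 -0.292641    0.076     ] [ 0.46307966 -0.29347831  0.067     ] [np.float64(89.13673497351722), np.float64(87.69523983304995)]
88.48124449192238
88.51680610070349
-2.888622593792341
```

View pics/c4.png

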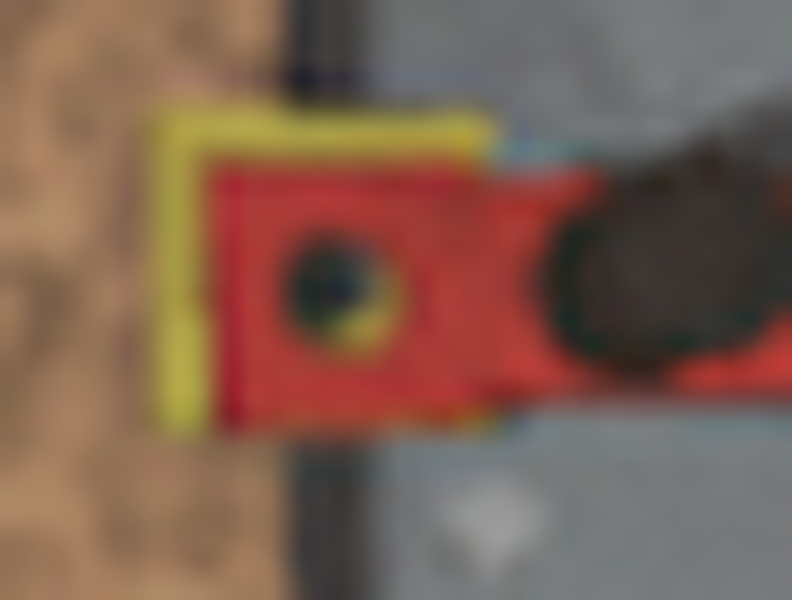

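The handle has overshot by about 2.5 mm at the hole (about 1.4°). I'll nudge it back.

```bash
python3 -c "
from h import *
go(.4615,-.3225,.2082,1.51)"
```

```text
t 5.1 pos [ 0.3366 -0.4338  0.2082] yaw 1.51 shift [0.1187 0.118  0.    ] rz 0.0 q6 -0.92
```

jog_arm:
  motion:
    - [0.03,0.03,0,0,0,0,1]
    - [0.03,0.03,0,0,0,0,1]
    - [0.03,0.03,0,0,0,0,1]
    - [0.029,0.028,0,0,0,0,1]
    - [0,0,0.04,0,0,0,0]
  squeeze: 12

```text
time_s: 5.6
ee_pos: [0.467, -0.3189, 0.1721]
eef_rot: [3.134, 0.004, 1.518]
force: [-0.1, -1.3, -0.9]
grip_width: 0.0888
grip_force: 0.0
```

jog_arm:
  motion:
    - [0,0,0.04,0,0,0,0]
    - [0,0,0.038,0,0,0,0]
    - [0,0,0,0,0,0,0]
    - [0,0,0,0,0,0,-1]
    - [0,0,0,0,0,0,-1]

```text
time_s: 6.1
ee_pos: [0.4628, -0.3222, 0.0927]
eef_rot: [3.139, 0.002, 1.512]
force: [-0.9, 0.3, 0.1]
grip_width: 0.0493
grip_force: 0.0
```

jog_arm:
  motion:
    - [0,0,0,0,0,0,-1]
    - [0,0,0,0,0,0,-1]
    - [0,0,0,0,0,0,-1]
    - [0,0,0,0,0,0,-1]
    - [0,0,0,0,0,0,-1]

```text
time_s: 6.6
ee_pos: [0.4618, -0.3221, 0.0908]
eef_rot: [3.141, 0.0, 1.512]
force: [-0.3, 1.1, 4.8]
grip_width: 0.0216
grip_force: 12.0
```

jog_arm:
  motion:
    - [0,0,0,0,0,0,-1]
    - [0,0.0025,0,0,0,0,-1]
    - [0,0,0,0,0,0,-1]
    - [0,0,0,0,0,0,-1]

```text
time_s: 7.0
ee_pos: [0.4641, -0.322, 0.0907]
eef_rot: [-3.141, -0.0, 1.512]
force: [-3.1, 3.0, 7.9]
grip_width: 0.0217
grip_force: 12.0
```

jog_arm:
  motion:
    - [0,0,0,0,0,0,0]
    - [0,0,0,0,0,0,0]
    - [0,0,0,0,0,0,0]
    - [0,0,-0.04,0,0,0,0.5]
    - [0,0,-0.05,0,0,0,0.5]

```text
time_s: 7.5
ee_pos: [0.4633, -0.3214, 0.1795]
eef_rot: [-3.138, -0.003, 1.512]
force: [-0.1, -0.4, 1.6]
grip_width: 0.0587
grip_force: 0.0
```

jog_arm:
  motion:
    - [0.04,0.007,-0.02,0,0,0,0.5]
    - [0.045,0.008,0,0,0,0,0.5]
    - [0.045,0.008,0,0,0,0,0.5]
    - [0.045,0.008,0,0,0,0,0.5]
    - [0.045,0.008,0,0,0,0,0.5]

```text
time_s: 8.0
ee_pos: [0.5161, -0.103, 0.2003]
eef_rot: [3.141, 0.0, 1.512]
force: [1.5, -0.2, -0.2]
grip_width: 0.0703
grip_force: 0.0
```

jog_arm:
  motion:
    - [0.04,0.008,0,0,0,0,0.5]
    - [0,0,0,0,0,-0.14,0.5]
    - [0,0,0,0,0,-0.14,0.5]
    - [0,0,0,0,0,-0.14,0.5]
    - [0,0,0,0,0,-0.14,0.5]

```text
time_s: 8.5
ee_pos: [0.5264, -0.0652, 0.2001]
eef_rot: [-3.141, -0.0, 2.078]
force: [-0.6, 0.5, -0.7]
grip_width: 0.0702
grip_force: 0.0
```

```bash
python3 - <<'E'
from h import *
im=ctrl.camera("top")[:,:,::-1]
a=cv2.resize(im[195:300,160:300],None,fx=4,fy=4,interpolation=cv2.INTER_CUBIC)
b=cv2.resize(im[255:280,412:445],None,fx=16,fy=16,interpolation=cv2.INTER_CUBIC)[:,:240]
c=np.zeros((420,800,3),np.uint8);c[:,:560]=a;c[:400,560:]=b
cv2.imwrite("pics/c5.png",c)
go(.5744,.1383,.1,2.33)
E
```

```text
t 8.6 pos [ 0.5264 -0.0653  0.2002] yaw 2.087 shift [0.1534 0.1422 0.1002] rz -0.243 q6 -0.71
```

View pics/c5.png

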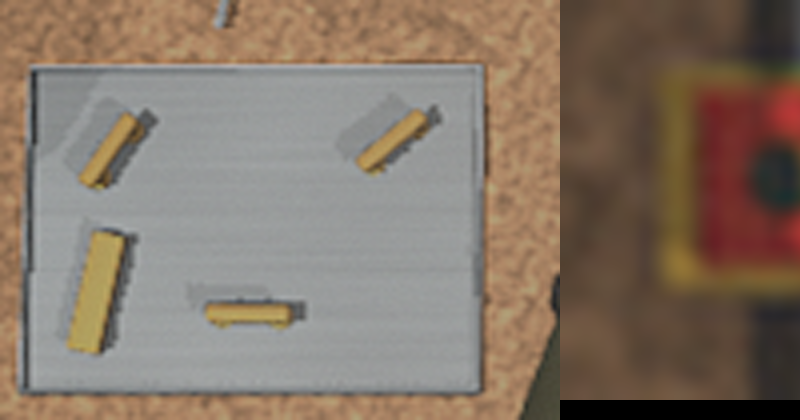

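The handle is now centred on the yellow ear (ear rows 70–290, handle rows 88–270), and the tray parts are unmoved. On to pull B.

jog_arm:
  motion:
    - [0.038,0.035,0,0,0,0,0.5]
    - [0.038,0.035,0,0,0,0,0.5]
    - [0.038,0.036,0.02,0,0,0,0.3]
    - [0.039,0.036,0.03,0,0,0,0.3]
    - [0,0,0.03,0,0,-0.12,0]
  squeeze: 25

```text
time_s: 9.05
ee_pos: [0.5736, 0.1235, 0.1273]
eef_rot: [3.14, 0.0, 2.192]
force: [-1.0, -0.5, -0.2]
grip_width: 0.0561
grip_force: 0.0
```

jog_arm:
  motion:
    - [0,0,0.02,0,0,-0.12,-0.1]
    - [0,0,0,0,0,0,-0.1]
    - [0,0,0,0,0,0,-0.1]

```text
time_s: 9.35
ee_pos: [0.5731, 0.119, 0.1085]
eef_rot: [3.141, 0.0, 2.307]
force: [-0.1, -0.5, -0.1]
grip_width: 0.0423
grip_force: 0.0
```

```bash
python3 - <<'E'
from h import *
go(.5744,.1383,.009,2.33);crop("top",220,205,80,60,10,"c6.png")
E
```

```text
t 9.4 pos [0.5731 0.119  0.1085] yaw 2.307 shift [0.0135 0.0139 0.0995] rz -0.023 q6 -0.59
```

View pics/c6.png

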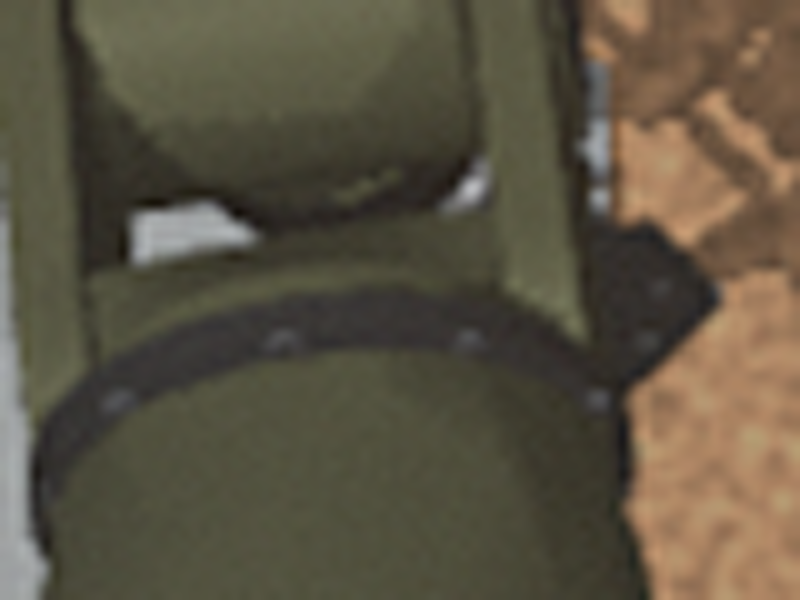

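The arm hides the part from above, so I'll rely on the measured coordinates.

jog_arm:
  motion:
    - [0.0135,0.014,0.02,0,0,-0.023,-0.1]
    - [0,0,0.03,0,0,0,-0.1]
    - [0,0,0.03,0,0,0,-0.1]
    - [0,0,0.01,0,0,0,-0.1]
    - [0,0,0,0,0,0,-0.1]

```text
time_s: 9.9
ee_pos: [0.5742, 0.1383, 0.0179]
eef_rot: [-3.141, -0.0, 2.333]
force: [1.0, 0.2, 0.2]
grip_width: 0.0426
grip_force: 0.0
```

```bash
python3 - <<'E'
from h import *
go(.5744,.1383,.009,2.33)
E
```

```text
t 9.9 pos [0.5742 0.1383 0.0179] yaw 2.333 shift [-0.0002  0.0002  0.0089] rz 0.003 q6 -0.59
```

jog_arm:
  motion:
    - [0,0,0.009,0,0,0,-0.1]
    - [0,0,0,0,0,0,-1]
    - [0,0,0,0,0,0,-1]
    - [0,0,0,0,0,0,-1]
    - [0,0,0,0,0,0,-1]

```text
time_s: 10.4
ee_pos: [0.5744, 0.1386, 0.0094]
eef_rot: [3.141, 0.0, 2.335]
force: [0.1, 0.4, 0.9]
grip_width: 0.0137
grip_force: 0.4
```

jog_arm:
  motion:
    - [0,0,0,0,0,0,-1]
    - [0,0,0,0,0,0,-1]
    - [0,0,0,0,0,0,-1]

```text
time_s: 10.7
ee_pos: [0.5744, 0.1386, 0.0093]
eef_rot: [3.141, 0.0, 2.335]
force: [-0.8, 0.4, 5.1]
grip_width: 0.0118
grip_force: 25.0
```

jog_arm:
  motion:
    - [0,0,-0.03,0,0,0,-1]
    - [0,0,-0.04,0,0,0,-1]
    - [0,0,-0.04,0,0,0,-1]
    - [0,0,-0.01,0,0,0,-1]

```text
time_s: 11.1
ee_pos: [0.5755, 0.1388, 0.1331]
eef_rot: [3.137, 0.003, 2.335]
force: [-0.4, -1.2, -1.0]
grip_width: 0.0115
grip_force: 25.0
```

jog_arm:
  motion:
    - [-0.03,-0.014,0,0,0,0,-1]
    - [-0.03,-0.014,0,0,0,0,-1]
    - [-0.03,-0.014,0,0,0,0,-1]
    - [-0.03,-0.014,0,0,0,0,-1]
    - [-0.03,-0.014,0,0,0,0,-1]

```text
time_s: 11.6
ee_pos: [0.6272, -0.0195, 0.1278]
eef_rot: [-3.141, -0.001, 2.335]
force: [0.7, -0.2, -0.0]
grip_width: 0.0113
grip_force: 25.0
```

jog_arm:
  motion:
    - [-0.03,-0.013,0,0,0,0,-1]
    - [-0.03,-0.013,0,0,0,0,-1]
    - [0,0,0,0,0,0,-1]

```text
time_s: 11.9
ee_pos: [0.6503, -0.083, 0.1273]
eef_rot: [-3.14, -0.001, 2.331]
force: [-0.5, 0.4, -1.2]
grip_width: 0.0117
grip_force: 25.0
```

```bash
python3 - <<'E'
from h import *
go(.65,-.08,.018,2.33);st()
E
```

```text
t 11.9 pos [ 0.6503 -0.083   0.1273] yaw 2.331 shift [0.0023 0.002  0.1093] rz 0.001 q6 -0.94
11.9 [ 0.6503 -0.083   0.1273] [-3.1404e+00 -9.0000e-04  2.3314e+00] 0.0117 24.989814162254333 [-0.5  0.4 -1.2]
```

jog_arm:
  motion:
    - [0,0,0.04,0,0,0,-1]
    - [0,0,0.04,0,0,0,-1]
    - [0,0,0.02,0,0,0,-1]
    - [0,0,0.007,0,0,0,-1]
    - [0,0,0,0,0,0,-1]

```text
time_s: 12.4
ee_pos: [0.6496, -0.079, 0.021]
eef_rot: [-3.141, -0.001, 2.335]
force: [-0.4, -0.3, -0.8]
grip_width: 0.0118
grip_force: 25.0
```

jog_arm:
  motion:
    - [0,0,0,0,0,0,-0.3]
    - [0,0,0,0,0,0,-0.3]
    - [0,0,0,0,0,0,-0.3]
    - [0,0,-0.04,0,0,0,-0.3]
    - [0,0,-0.04,0,0,0,-0.3]

```text
time_s: 12.9
ee_pos: [0.6496, -0.0794, 0.1027]
eef_rot: [-3.141, -0.001, 2.335]
force: [0.6, -0.1, 0.8]
grip_width: 0.0332
grip_force: 0.0
```

jog_arm:
  motion:
    - [0,0,-0.03,0,0,0,-0.3]
    - [0.035,0.023,0,0,0,0,0]
    - [0.035,0.023,0,0,0,0,0]
    - [0.035,0.023,0,0,0,0,0]
    - [0.035,0.023,0,0,0,0,0]

```text
time_s: 13.4
ee_pos: [0.6193, 0.0867, 0.1327]
eef_rot: [3.141, 0.001, 2.335]
force: [-0.1, 0.1, -0.3]
grip_width: 0.047
grip_force: 0.0
```

jog_arm:
  motion:
    - [0.035,0.023,0,0,0,0,0]
    - [0.035,0.023,0,0,0,0,0]
    - [0.035,0.023,0,0,0,0,0]
    - [0.035,0.023,0,0,0,0,0]
    - [0,0,0,0,0,-0.14,0]

```text
time_s: 13.9
ee_pos: [0.588, 0.2545, 0.1326]
eef_rot: [3.14, 0.0, 2.478]
force: [0.9, -1.2, -0.7]
grip_width: 0.0468
grip_force: 0.0
```

```bash
python3 - <<'E'
from h import *
go(.5736,.3269,.05,2.56)
E
```

```text
t 13.9 pos [0.588  0.2545 0.1326] yaw 2.478 shift [0.056  0.048  0.0826] rz -0.082 q6 -0.56
```

jog_arm:
  motion:
    - [0.028,0.024,0,0,0,0,0]
    - [0.028,0.024,0.02,0,0,0,-0.1]
    - [0,0,0.03,0,0,-0.082,-0.1]
    - [0,0,0.03,0,0,0,-0.1]
    - [0,0,0,0,0,0,-0.1]

```text
time_s: 14.4
ee_pos: [0.5731, 0.3217, 0.0484]
eef_rot: [-3.136, -0.003, 2.557]
force: [-0.4, -0.3, -0.8]
grip_width: 0.0424
grip_force: 0.0
```

```bash
python3 - <<'E'
from h import *
go(.5736,.3269,.009,2.56);crop("side",180,280,200,150,4,"s1.png")
E
```

```text
t 14.4 pos [0.5731 0.3217 0.0484] yaw 2.557 shift [0.0023 0.0048 0.0394] rz -0.003 q6 -0.53
```

View pics/s1.png

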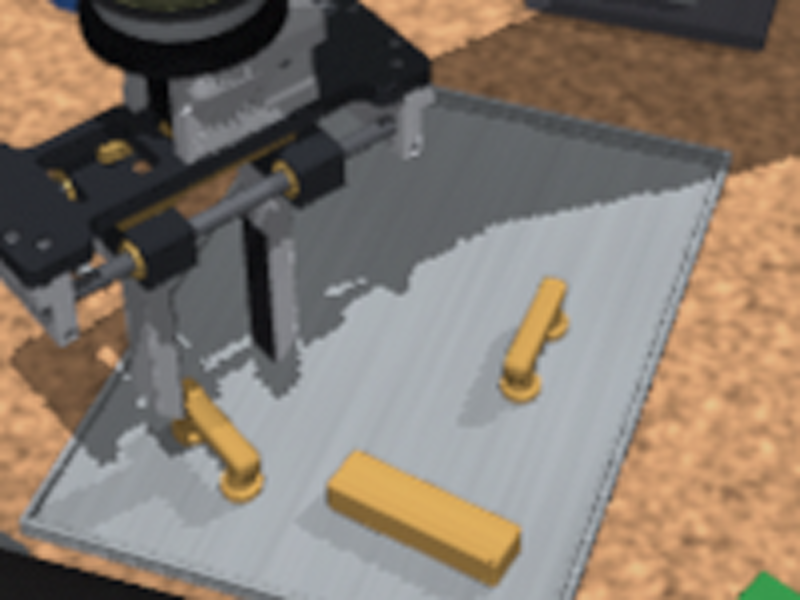

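The two remaining pulls and the bar are in place. Pull A, at crop (220,440), lies just below the two fingers. Descending.

jog_arm:
  motion:
    - [0.0023,0.004,0.01,0,0,0,-0.1]
    - [0,0,0.02,0,0,0,-0.1]
    - [0,0,0.009,0,0,0,-0.1]
    - [0,0,0,0,0,0,-1]
    - [0,0,0,0,0,0,-1]

```text
time_s: 14.95
ee_pos: [0.5757, 0.3271, 0.0139]
eef_rot: [3.141, 0.001, 2.557]
force: [0.3, -0.8, 0.7]
grip_width: 0.0299
grip_force: 0.0
```

jog_arm:
  motion:
    - [0,0,0,0,0,0,-1]
    - [0,0,0,0,0,0,-1]
    - [0,0,0,0,0,0,-1]
    - [0,0,0,0,0,0,-1]
    - [0,0,0,0,0,0,-1]

```text
time_s: 15.45
ee_pos: [0.5756, 0.327, 0.0136]
eef_rot: [3.141, 0.001, 2.557]
force: [-1.5, -1.7, 5.3]
grip_width: 0.0119
grip_force: 25.0
```

jog_arm:
  motion:
    - [0,0,-0.03,0,0,0,-1]
    - [0,0,-0.04,0,0,0,-1]
    - [0,0,-0.04,0,0,0,-1]
    - [0,0,-0.01,0,0,0,-1]

```text
time_s: 15.85
ee_pos: [0.5765, 0.3276, 0.1377]
eef_rot: [3.136, 0.003, 2.557]
force: [-0.2, 0.2, -0.8]
grip_width: 0.0116
grip_force: 25.0
```

```bash
python3 - <<'E'
from h import *
go(.65,-.13,.018,2.33)
E
```

```text
t 15.8 pos [0.5765 0.3276 0.1377] yaw 2.557 shift [-0.3135 -0.3417  0.1188] rz 0.227 q6 -0.52
```

jog_arm:
  motion:
    - [-0.026,-0.0285,0,0,0,0,-1]
    - [-0.026,-0.0285,0,0,0,0,-1]
    - [-0.026,-0.0285,0,0,0,0,-1]
    - [-0.026,-0.0285,0,0,0,0,-1]
    - [-0.026,-0.0285,0,0,0,0,-1]

```text
time_s: 16.35
ee_pos: [0.6046, 0.1348, 0.132]
eef_rot: [-3.141, -0.001, 2.557]
force: [0.3, 0.9, -1.8]
grip_width: 0.0119
grip_force: 25.0
```

jog_arm:
  motion:
    - [-0.026,-0.0285,0,0,0,0,-1]
    - [-0.026,-0.0285,0,0,0,0,-1]
    - [-0.026,-0.0285,0,0,0,0,-1]
    - [-0.026,-0.0285,0,0,0,0,-1]
    - [-0.026,-0.0285,0,0,0,0,-1]

```text
time_s: 16.85
ee_pos: [0.6344, -0.0558, 0.132]
eef_rot: [-3.141, -0.001, 2.557]
force: [0.8, -0.6, -0.9]
grip_width: 0.012
grip_force: 25.0
```

jog_arm:
  motion:
    - [-0.026,-0.0285,0,0,0,0,-1]
    - [-0.026,-0.0285,0,0,0,0,-1]
    - [0,0,0,0,0,0.11,-1]
    - [0,0,0,0,0,0.11,-1]
    - [0,0,0,0,0,0,-1]

```text
time_s: 17.35
ee_pos: [0.6462, -0.1307, 0.1318]
eef_rot: [-3.141, -0.001, 2.335]
force: [0.2, 0.2, -0.2]
grip_width: 0.0121
grip_force: 25.0
```

```bash
python3 - <<'E'
from h import *
go(.65,-.13,.021,2.33);st()
E
```

```text
t 17.4 pos [ 0.6462 -0.1307  0.1318] yaw 2.335 shift [-0.0023  0.0033  0.1108] rz 0.005 q6 -1.02
17.35 [ 0.6462 -0.1307  0.1318] [-3.1408e+00 -1.4000e-03  2.3346e+00] 0.0121 24.992793202400208 [ 0.2  0.2 -0.2]
```

jog_arm:
  motion:
    - [-0.009,-0.004,0.03,0,0,0,-1]
    - [0,0,0.04,0,0,0,-1]
    - [0,0,0.03,0,0,0,-1]
    - [0,0,0.01,0,0,0,-1]
    - [0,0,0,0,0,0,-1]

```text
time_s: 17.85
ee_pos: [0.6493, -0.1393, 0.0216]
eef_rot: [-3.14, -0.002, 2.339]
force: [0.9, -0.1, -0.8]
grip_width: 0.0113
grip_force: 25.0
```

jog_arm:
  motion:
    - [0,0,0,0,0,0,-0.4]
    - [0,0,0,0,0,0,-0.4]
    - [0,0,0,0,0,0,-0.4]
    - [0,0,-0.04,0,0,0,-0.4]
    - [0,0,-0.04,0,0,0,-0.4]

```text
time_s: 18.35
ee_pos: [0.6496, -0.1396, 0.1039]
eef_rot: [-3.141, -0.001, 2.337]
force: [1.4, -0.8, 0.9]
grip_width: 0.0282
grip_force: 0.0
```

jog_arm:
  motion:
    - [0,0,-0.03,0,0,0,-0.3]
    - [0.04,-0.012,0,0,0,0.14,0]
    - [0,0,0,0,0,0.14,0]
    - [0,0,0,0,0,0.14,0]
    - [0,0,0,0,0,0.14,0]

```text
time_s: 18.85
ee_pos: [0.6137, -0.1191, 0.1341]
eef_rot: [3.14, 0.001, 1.771]
force: [1.0, -0.6, -0.0]
grip_width: 0.0468
grip_force: 0.0
```

```bash
python3 - <<'E'
from h import *
go(.4618,.2342,.05,1.529)
E
```

```text
t 18.8 pos [ 0.6137 -0.1191  0.1341] yaw 1.771 shift [ 0.3766 -0.0785  0.0837] rz 0.242 q6 -0.45
```

jog_arm:
  motion:
    - [0.038,-0.008,0,0,0,0,0]
    - [0.038,-0.008,0,0,0,0,0]
    - [0.038,-0.008,0,0,0,0,0]
    - [0.038,-0.008,0,0,0,0,0]
    - [0.038,-0.008,0,0,0,0,0]

```text
time_s: 19.35
ee_pos: [0.535, 0.0598, 0.1338]
eef_rot: [3.14, 0.0, 1.777]
force: [0.4, 0.4, -0.1]
grip_width: 0.0469
grip_force: 0.0
```

jog_arm:
  motion:
    - [0.038,-0.008,0,0,0,0,0]
    - [0.038,-0.008,0,0,0,0,0]
    - [0.038,-0.008,0,0,0,0,0]
    - [0.038,-0.008,0,0,0,0,0]
    - [0.034,-0.007,0,0,0,0,0]

```text
time_s: 19.85
ee_pos: [0.4587, 0.2343, 0.1339]
eef_rot: [3.14, -0.0, 1.777]
force: [1.2, 0.4, -0.1]
grip_width: 0.0471
grip_force: 0.0
```

jog_arm:
  motion:
    - [0,0,0.03,0,0,0.12,-0.1]
    - [0,0,0.03,0,0,0.12,-0.1]
    - [0,0,0.02,0,0,0,-0.1]
    - [0,0,0,0,0,0,-0.1]

```text
time_s: 20.25
ee_pos: [0.4583, 0.2323, 0.0514]
eef_rot: [-3.139, 0.001, 1.537]
force: [0.2, -0.6, 0.6]
grip_width: 0.0425
grip_force: 0.0
```

```bash
python3 - <<'E'
from h import *
go(.4618,.2342,.009,1.529);crop("side",180,280,200,150,4,"s2.png")
E
```

```text
t 20.2 pos [0.4583 0.2323 0.0514] yaw 1.537 shift [0.0021 0.0035 0.0423] rz 0.008 q6 0.43
```

View pics/s2.png

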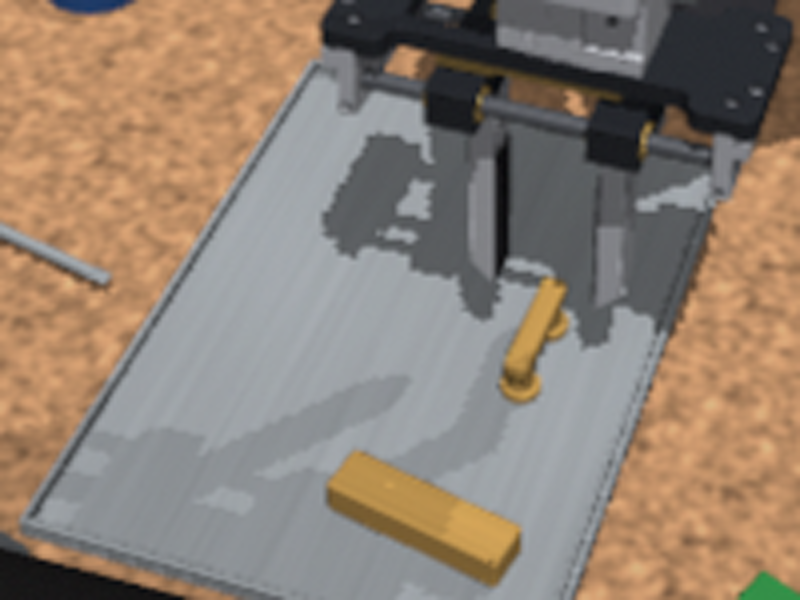

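Pull C at crop (538,335) and the bar at (425,515) are unmoved. The fingers are over C's line, so I'll grasp it.

jog_arm:
  motion:
    - [0.002,0.0035,0.01,0,0,0.008,-0.1]
    - [0,0,0.02,0,0,0,-0.1]
    - [0,0,0.01,0,0,0,-0.1]
    - [0,0,0,0,0,0,-1]
    - [0,0,0,0,0,0,-1]

```text
time_s: 20.8
ee_pos: [0.4633, 0.2347, 0.0135]
eef_rot: [3.141, -0.0, 1.529]
force: [-0.1, 0.7, 0.9]
grip_width: 0.0297
grip_force: 0.0
```

jog_arm:
  motion:
    - [0,0,0,0,0,0,-1]
    - [0,0,0,0,0,0,-1]
    - [0,0,0,0,0,0,-1]
    - [0,0,0,0,0,0,-1]
    - [0,0,0,0,0,0,-1]

```text
time_s: 21.3
ee_pos: [0.4633, 0.2347, 0.0134]
eef_rot: [3.141, -0.0, 1.529]
force: [-1.0, 0.3, 6.2]
grip_width: 0.0118
grip_force: 25.0
```

jog_arm:
  motion:
    - [0,0,-0.03,0,0,0,-1]
    - [0,0,-0.04,0,0,0,-1]
    - [0,0,-0.04,0,0,0,-1]
    - [0,0,-0.01,0,0,0,-1]

```text
time_s: 21.7
ee_pos: [0.4642, 0.2351, 0.1369]
eef_rot: [3.137, -0.002, 1.529]
force: [0.1, -0.4, -1.8]
grip_width: 0.0116
grip_force: 25.0
```

```bash
python3 - <<'E'
from h import *
go(.65,-.195,.018,1.529)
E
```

```text
t 21.7 pos [0.4642 0.2351 0.1369] yaw 1.529 shift [-0.4222  0.2031  0.1189] rz -0.0 q6 0.44
```

jog_arm:
  motion:
    - [-0.038,0.0166,0,0,0,0,-1]
    - [-0.038,0.0166,0,0,0,0,-1]
    - [-0.038,0.0166,0,0,0,0,-1]
    - [-0.038,0.0166,0,0,0,0,-1]
    - [-0.038,0.0166,0,0,0,0,-1]

```text
time_s: 22.2
ee_pos: [0.5378, 0.0396, 0.1319]
eef_rot: [-3.14, 0.0, 1.529]
force: [0.3, 0.4, -1.5]
grip_width: 0.0118
grip_force: 25.0
```

jog_arm:
  motion:
    - [-0.038,0.0166,0,0,0,0,-1]
    - [-0.038,0.0166,0,0,0,0,-1]
    - [-0.038,0.0166,0,0,0,0,-1]
    - [-0.038,0.0166,0,0,0,0,-1]
    - [-0.038,0.0166,0,0,0,0,-1]

```text
time_s: 22.7
ee_pos: [0.6128, -0.1537, 0.1316]
eef_rot: [-3.14, -0.0, 1.529]
force: [0.6, 0.5, -0.4]
grip_width: 0.012
grip_force: 25.0
```

jog_arm:
  motion:
    - [-0.036,0.017,0,0,0,0,-1]
    - [0,0,0,0,0,0,-1]
    - [0,0,0,0,0,0,-1]

```text
time_s: 23.0
ee_pos: [0.6277, -0.1891, 0.1312]
eef_rot: [-3.139, -0.001, 1.528]
force: [0.2, 0.6, -0.9]
grip_width: 0.0118
grip_force: 25.0
```

```bash
python3 - <<'E'
from h import *
go(.63,-.188,.021,1.529);st()
E
```

```text
t 23.0 pos [ 0.6277 -0.1891  0.1312] yaw 1.528 shift [0.0011 0.0025 0.1102] rz -0.001 q6 -0.31
23.0 [ 0.6277 -0.1891  0.1312] [-3.1394e+00 -8.0000e-04  1.5276e+00] 0.0118 24.998245239257812 [ 0.2  0.6 -0.9]
```

jog_arm:
  motion:
    - [0.001,0.002,0.03,0,0,0,-1]
    - [0,0,0.04,0,0,0,-1]
    - [0,0,0.03,0,0,0,-1]
    - [0,0,0.01,0,0,0,-1]
    - [0,0,0,0,0,0,-1]

```text
time_s: 23.5
ee_pos: [0.6297, -0.1868, 0.0219]
eef_rot: [-3.139, -0.001, 1.53]
force: [-0.2, -0.6, -1.4]
grip_width: 0.0114
grip_force: 25.0
```

jog_arm:
  motion:
    - [0,0,0,0,0,0,-0.4]
    - [0,0,0,0,0,0,-0.4]
    - [0,0,0,0,0,0,-0.4]
    - [0,0,-0.04,0,0,0,-0.4]
    - [0,0,-0.04,0,0,0,-0.4]

```text
time_s: 24.0
ee_pos: [0.6299, -0.1877, 0.1039]
eef_rot: [-3.14, -0.0, 1.529]
force: [0.9, 0.0, 0.6]
grip_width: 0.0283
grip_force: 0.0
```

jog_arm:
  motion:
    - [0,0,-0.04,0,0,0,-0.3]
    - [0.038,-0.0127,0,0,0,0,0]
    - [0.038,-0.0127,0,0,0,0,0]
    - [0.038,-0.0127,0,0,0,0,0]
    - [0.038,-0.0127,0,0,0,0,0]

```text
time_s: 24.5
ee_pos: [0.5854, -0.0325, 0.1438]
eef_rot: [3.14, 0.0, 1.528]
force: [1.4, 0.7, -0.3]
grip_width: 0.0472
grip_force: 0.0
```

jog_arm:
  motion:
    - [0,0,0,0,0,-0.142,0]
    - [0,0,0,0,0,-0.142,0]
    - [0,0,0,0,0,-0.142,0]
    - [0,0,0,0,0,-0.142,0]
    - [0,0,0,0,0,-0.142,0]

```text
time_s: 25.0
ee_pos: [0.5861, -0.0339, 0.1438]
eef_rot: [3.141, 0.001, 2.245]
force: [-0.2, -0.7, 0.8]
grip_width: 0.0466
grip_force: 0.0
```

jog_arm:
  motion:
    - [0,0,0,0,0,-0.142,0]
    - [0,0,0,0,0,-0.142,0]
    - [0,0,0,0,0,-0.142,0]
    - [0,0,0,0,0,-0.142,0]
    - [0,0,0,0,0,-0.142,0]

```text
time_s: 25.5
ee_pos: [0.5861, -0.0339, 0.1438]
eef_rot: [3.141, 0.001, 2.955]
force: [-0.7, -1.1, 0.8]
grip_width: 0.047
grip_force: 0.0
```

```bash
python3 - <<'E'
from h import *
go(.4793,.3353,.05,2.948)
E
```

```text
t 25.5 pos [ 0.5861 -0.0339  0.1438] yaw 2.955 shift [0.1737 0.3429 0.0936] rz 0.007 q6 -1.5
```

```bash
python3 - <<'E'
from h import *
old=cv2.imread("pics/top0.png");new=ctrl.camera("top")[:,:,::-1].copy();cv2.imwrite("pics/t1.png",new)
for im in(old,new):
    hsv=cv2.cvtColor(im[213:290,170:278],cv2.COLOR_BGR2HSV);m=cv2.inRange(hsv,(15,90,120),(32,255,255))
    n,l,s,c=cv2.connectedComponentsWithStats(m)
    for i in range(1,n):
        if s[i,4]>40:
            r=cv2.minAreaRect(np.argwhere(l==i)[:,::-1].astype(np.float32))
            print(c[i]+[170,213],s[i,4],np.round(unp("top",*(np.array(r[0])+[170,213]),.019),4),r[1],r[2])
E
```

```text
[186.36986301 231.91780822] 73 [0.5737 0.3293 0.019 ] (3.5226969718933105, 20.235031127929688) 34.99202346801758
[257.48051948 229.54545455] 77 [0.5754 0.1396 0.019 ] (3.841106653213501, 20.10179328918457) 50.194427490234375
[183.46581197 267.5       ] 234 [0.4794 0.3364 0.019 ] (7.720176696777344, 29.831361770629883) 12.994616508483887
[221.6 273. ] 95 [0.4609 0.2359 0.019 ] (5.0, 19.0) 90.0
[183.56066946 267.46025105] 239 [0.4793 0.3361 0.019 ] (7.945036888122559, 29.831361770629883) 12.994616508483887
```

View pics/t1.png

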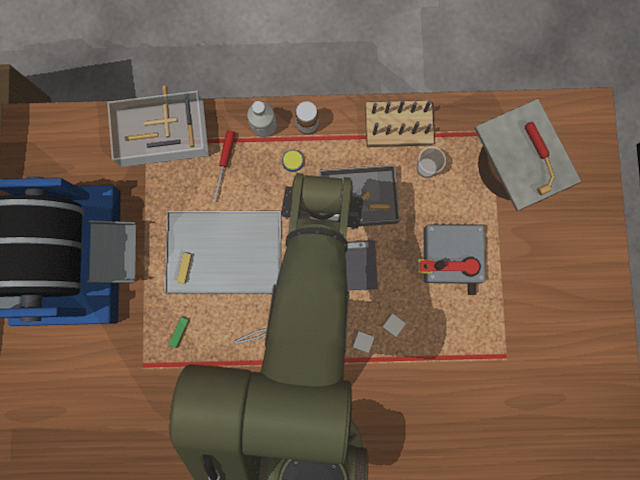

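jog_arm:
  motion:
    - [0.0174,0.0343,0,0,0,0,0]
    - [0.0174,0.0343,0,0,0,0,0]
    - [0.0174,0.0343,0,0,0,0,0]
    - [0.0174,0.0343,0,0,0,0,0]
    - [0.0174,0.0343,0,0,0,0,0]

```text
time_s: 26.05
ee_pos: [0.533, 0.1525, 0.1437]
eef_rot: [3.141, 0.001, 2.945]
force: [-0.0, -0.4, 0.6]
grip_width: 0.0467
grip_force: 0.0
```

Only the bar is left in the tray, at (184,267), unmoved. The tote shows pulls, with part of it hidden by the arm.

jog_arm:
  motion:
    - [0.0174,0.0343,0,0,0,0,0]
    - [0.0174,0.0343,0,0,0,0,0]
    - [0.0174,0.0343,0,0,0,0,0]
    - [0.0174,0.0343,0,0,0,0,0]
    - [0.0174,0.0343,0,0,0,0,0]

```text
time_s: 26.55
ee_pos: [0.4804, 0.3377, 0.1437]
eef_rot: [3.141, 0.001, 2.946]
force: [0.1, -0.7, 0.4]
grip_width: 0.0472
grip_force: 0.0
```

jog_arm:
  motion:
    - [0,0,0.04,0,0,0,0.2]
    - [0,0,0.04,0,0,0,0.2]
    - [0,0,0,0,0,0,0.2]

```text
time_s: 26.85
ee_pos: [0.4786, 0.335, 0.0588]
eef_rot: [-3.137, -0.005, 2.947]
force: [-0.0, -1.0, -0.2]
grip_width: 0.0563
grip_force: 0.0
```

```bash
python3 - <<'E'
from h import *
go(.4793,.3357,.008,2.948)
E
```

```text
t 26.8 pos [0.4786 0.335  0.0588] yaw 2.947 shift [-0.0008  0.001   0.0508] rz -0.001 q6 -0.83
```

jog_arm:
  motion:
    - [0,0.001,0.03,0,0,0,0.1]
    - [0,0,0.02,0,0,0,0]
    - [0,0,0.006,0,0,0,0]
    - [0,0,0,0,0,0,-1]
    - [0,0,0,0,0,0,-1]
  squeeze: 40

```text
time_s: 27.35
ee_pos: [0.482, 0.3375, 0.0089]
eef_rot: [3.14, 0.002, 2.948]
force: [0.5, 0.3, -0.9]
grip_width: 0.0347
grip_force: 0.0
```

jog_arm:
  motion:
    - [0,0,0,0,0,0,-1]
    - [0,0,0,0,0,0,-1]
    - [0,0,0,0,0,0,-1]
    - [0,0,0,0,0,0,-1]
    - [0,0,0,0,0,0,-1]

```text
time_s: 27.85
ee_pos: [0.4816, 0.3373, 0.0082]
eef_rot: [3.141, 0.001, 2.949]
force: [-1.9, -2.4, 7.9]
grip_width: 0.0215
grip_force: 40.0
```

jog_arm:
  motion:
    - [0,0,-0.03,0,0,0,-1]
    - [0,0,-0.04,0,0,0,-1]
    - [0,0,-0.03,0,0,0,-1]
    - [0,0,0,0,0,0,-1]

```text
time_s: 28.25
ee_pos: [0.4827, 0.3381, 0.1115]
eef_rot: [3.137, 0.005, 2.949]
force: [0.8, -0.8, -2.6]
grip_width: 0.0213
grip_force: 39.9
```

```bash
python3 - <<'E'
from h import *
from math import *
st();go(.495,-.09,.12,pi/2)
crop("side",180,260,200,150,4,"s3.png")
E
```

```text
28.25 [0.4827 0.3381 0.1115] [3.1367 0.0052 2.9487] 0.0213 39.947996735572815 [ 0.8 -0.8 -2.6]
t 28.2 pos [0.4827 0.3381 0.1115] yaw 2.949 shift [-0.0942 -0.4178 -0.01  ] rz 1.378 q6 -0.83
```

View pics/s3.png

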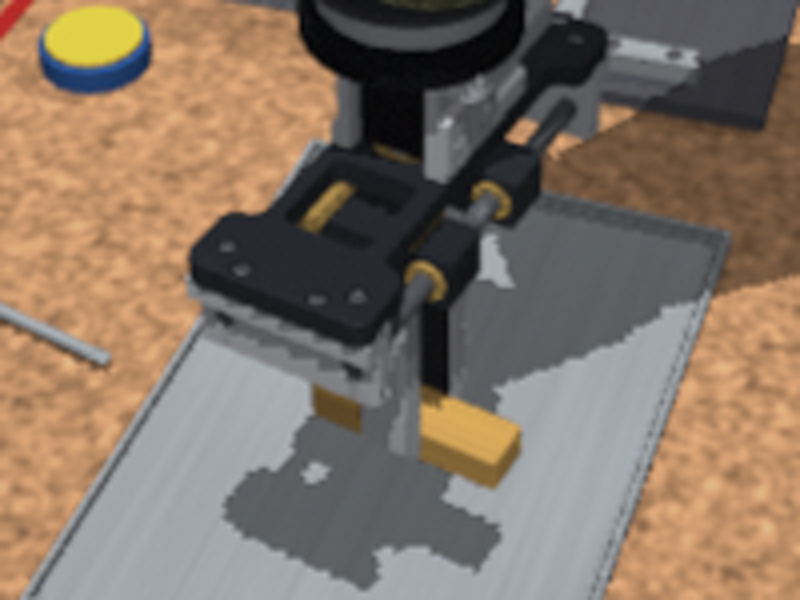

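The bar is held level and centred between the fingers. Carrying it to the fixture.

jog_arm:
  motion:
    - [-0.0074,-0.0382,0,0,0,0,-1]
    - [-0.0074,-0.0382,0,0,0,0,-1]
    - [-0.0074,-0.0382,0,0,0,0,-1]
    - [-0.0074,-0.0382,0,0,0,0,-1]
    - [-0.0074,-0.0382,0,0,0,0,-1]

```text
time_s: 28.8
ee_pos: [0.4797, 0.1409, 0.1053]
eef_rot: [-3.141, -0.002, 2.949]
force: [1.1, 0.6, -2.9]
grip_width: 0.0215
grip_force: 39.9
```

jog_arm:
  motion:
    - [-0.0074,-0.0382,0,0,0,0,-1]
    - [-0.0074,-0.0382,0,0,0,0,-1]
    - [-0.0074,-0.0382,0,0,0,0,-1]
    - [-0.0074,-0.0382,0,0,0,0,-1]
    - [-0.0074,-0.0382,0,0,0,0,-1]

```text
time_s: 29.3
ee_pos: [0.4795, -0.0534, 0.1055]
eef_rot: [3.142, -0.002, 2.949]
force: [1.1, 0.3, -2.6]
grip_width: 0.0213
grip_force: 39.9
```

jog_arm:
  motion:
    - [-0.0074,-0.0382,0,0,0,0,-1]
    - [0,0,0,0,0,0.14,-1]
    - [0,0,0,0,0,0.14,-1]
    - [0,0,0,0,0,0.14,-1]
    - [0,0,0,0,0,0.14,-1]

```text
time_s: 29.8
ee_pos: [0.4796, -0.0908, 0.1053]
eef_rot: [-3.14, -0.002, 2.383]
force: [0.9, 0.8, -2.7]
grip_width: 0.0216
grip_force: 39.9
```

jog_arm:
  motion:
    - [0,0,0,0,0,0.14,-1]
    - [0,0,0,0,0,0.14,-1]
    - [0,0,0,0,0,0.14,-1]
    - [0,0,0,0,0,0.14,-1]
    - [0,0,0,0,0,0.14,-1]

```text
time_s: 30.3
ee_pos: [0.4796, -0.0907, 0.1053]
eef_rot: [-3.139, -0.001, 1.683]
force: [-0.1, 0.4, -2.1]
grip_width: 0.0216
grip_force: 39.9
```

jog_arm:
  motion:
    - [0,0,0,0,0,0.105,-1]
    - [0,0,0,0,0,0,-1]
    - [0,0,0,0,0,0,-1]

```text
time_s: 30.6
ee_pos: [0.4799, -0.0908, 0.1059]
eef_rot: [-3.14, -0.0, 1.587]
force: [0.2, -0.0, -2.1]
grip_width: 0.0216
grip_force: 39.9
```

```bash
python3 - <<'E'
from h import *
st();go(.482,-.09,.019,1.584)
E
```

```text
30.6 [ 0.4799 -0.0908  0.1059] [-3.140e+00 -5.000e-04  1.587e+00] 0.0216 39.948150515556335 [ 0.2 -0.  -2.1]
t 30.6 pos [ 0.4799 -0.0908  0.1059] yaw 1.587 shift [0.0007 0.0022 0.0869] rz 0.003 q6 -0.28
```

jog_arm:
  motion:
    - [0,0,0.04,0,0,0.003,-1]
    - [0,0,0.03,0,0,0,-1]
    - [0,0,0.012,0,0,0,-1]
    - [0,0,0.003,0,0,0,-1]
    - [0,0,0,0,0,0,-1]

```text
time_s: 31.1
ee_pos: [0.4808, -0.091, 0.0224]
eef_rot: [3.141, 0.0, 1.582]
force: [-0.4, 0.6, -3.3]
grip_width: 0.0214
grip_force: 39.9
```

jog_arm:
  motion:
    - [0.004,0,0,0,0,0,-1]
    - [0.004,0,0,0,0,0,-1]
    - [0.002,0,0,0,0,0,-1]
    - [0.002,0,0,0,0,0,-1]

```text
time_s: 31.5
ee_pos: [0.4806, -0.0786, 0.0223]
eef_rot: [3.141, 0.0, 1.581]
force: [-0.1, -0.6, -2.7]
grip_width: 0.0217
grip_force: 39.9
```

jog_arm:
  motion:
    - [0,0,0.003,0,0,0,-1]
    - [0.0015,0,0,0,0,0,-1]
    - [0.0015,0,0,0,0,0,-1]
    - [0,0,0,0,0,0,-1]

```text
time_s: 31.9
ee_pos: [0.4803, -0.0758, 0.0188]
eef_rot: [-3.141, -0.0, 1.581]
force: [-0.2, 0.5, -3.0]
grip_width: 0.0213
grip_force: 39.9
```

jog_arm:
  motion:
    - [0.0015,0,0,0,0,0,-1]
    - [0.001,0,0,0,0,0,-1]
    - [0,0,0,0,0,0,-1]

```text
time_s: 32.2
ee_pos: [0.4805, -0.0746, 0.0191]
eef_rot: [3.141, 0.002, 1.581]
force: [0.1, -11.8, -2.4]
grip_width: 0.0214
grip_force: 40.0
```

The bar's end touches the end stop. I'll lower it onto the plate and release.

jog_arm:
  motion:
    - [-0.001,0,0,0,0,0,-1]
    - [0,0,0.0015,0,0,0,-1]
    - [0,0,0,0,0,0,-1]

```text
time_s: 32.5
ee_pos: [0.4806, -0.0748, 0.0175]
eef_rot: [3.141, 0.001, 1.581]
force: [-0.4, -5.8, 1.0]
grip_width: 0.0215
grip_force: 40.0
```

jog_arm:
  motion:
    - [0,0,0,0,0,0,-0.3]
    - [0,0,0,0,0,0,-0.3]
    - [0,0,0,0,0,0,-0.3]
    - [0,0,0,0,0,0,-0.3]

```text
time_s: 32.9
ee_pos: [0.4803, -0.0743, 0.0174]
eef_rot: [-3.142, -0.0, 1.581]
force: [-0.1, -0.2, -0.1]
grip_width: 0.0327
grip_force: 0.0
```

jog_arm:
  motion:
    - [0,0,-0.03,0,0,0,-0.3]
    - [0,0,-0.04,0,0,0,-0.3]
    - [0,-0.035,0,0,0,0.14,-0.3]
    - [0,0,0,0,0,0.14,-0.3]
    - [0,0,0,0,0,0.14,-0.3]

```text
time_s: 33.4
ee_pos: [0.4449, -0.0747, 0.0878]
eef_rot: [3.141, -0.0, 1.155]
force: [-0.1, -0.1, 0.3]
grip_width: 0.0328
grip_force: 0.0
```

jog_arm:
  motion:
    - [0,0,0,0,0,0.14,-0.3]
    - [0,0,0,0,0,0.14,-0.3]
    - [0,0,0,0,0,0.14,-0.3]
    - [0,0,0,0,0,0.14,-0.3]
    - [0,0,0,0,0,0.14,-0.3]

```text
time_s: 33.9
ee_pos: [0.4453, -0.0747, 0.0874]
eef_rot: [-3.142, -0.0, 0.455]
force: [-0.3, -0.2, 0.6]
grip_width: 0.033
grip_force: 0.0
```

jog_arm:
  motion:
    - [0,0,0,0,0,0.14,-0.3]
    - [0,0,0,0,0,0.14,-0.3]
    - [0,0,0,0,0,0.14,-0.3]
    - [0,0,0,0,0,0,-0.3]
    - [0,0,0,0,0,0,-0.3]

```text
time_s: 34.4
ee_pos: [0.4453, -0.0747, 0.0874]
eef_rot: [-3.142, 0.0, 0.045]
force: [0.2, -0.5, -0.0]
grip_width: 0.0324
grip_force: 0.0
```

```bash
python3 - <<'E'
from h import *
st();go(.447,-.0755,.017,.013)
E
```

```text
34.4 [ 0.4453 -0.0747  0.0874] [-3.1415  0.      0.0451] 0.0324 0.0 [ 0.2 -0.5 -0. ]
t 34.4 pos [ 0.4453 -0.0747  0.0874] yaw 0.045 shift [0.0017 0.0009 0.0704] rz 0.032 q6 1.28
```

jog_arm:
  motion:
    - [0,0,0.03,0,0,0.032,-0.3]
    - [0,0,0.03,0,0,0,-0.3]
    - [0,0,0.01,0,0,0,-0.3]
    - [0,0,0,0,0,0,-0.3]

```text
time_s: 34.8
ee_pos: [0.4447, -0.0746, 0.0166]
eef_rot: [-3.141, 0.002, 0.011]
force: [-0.1, -0.8, 0.4]
grip_width: 0.0328
grip_force: 0.0
```

jog_arm:
  motion:
    - [0.006,0,0,0,0,0,-0.3]
    - [0.006,0,0,0,0,0,-0.3]
    - [0.006,0,0,0,0,0,-0.3]
    - [0.006,0,0,0,0,0,-0.3]
    - [0.006,0,0,0,0,0,-0.3]

```text
time_s: 35.3
ee_pos: [0.4758, -0.0745, 0.0176]
eef_rot: [3.142, -0.0, 0.009]
force: [-3.5, -0.4, 2.6]
grip_width: 0.0327
grip_force: 1.5
```

jog_arm:
  motion:
    - [0.003,0,0,0,0,0,-0.3]
    - [0.003,0,0,0,0,0,-0.3]
    - [0.002,0,0,0,0,0,-0.3]
    - [0,0,0,0,0,0,-0.3]

```text
time_s: 35.7
ee_pos: [0.4836, -0.0744, 0.0173]
eef_rot: [3.142, -0.0, 0.009]
force: [0.9, -0.5, 1.0]
grip_width: 0.0329
grip_force: 0.0
```

jog_arm:
  motion:
    - [0.002,0,0,0,0,0,-0.3]
    - [0.002,0,0,0,0,0,-0.3]
    - [0.001,0,0,0,0,0,-0.3]
    - [0,0,0,0,0,0,-0.3]

```text
time_s: 36.1
ee_pos: [0.4885, -0.0744, 0.0174]
eef_rot: [3.142, -0.0, 0.009]
force: [-0.7, -0.5, -1.1]
grip_width: 0.0328
grip_force: 0.0
```

jog_arm:
  motion:
    - [0.001,0,0,0,0,0,-0.3]
    - [0.001,0,0,0,0,0,-0.3]
    - [0,0,0,0,0,0,-0.3]

```text
time_s: 36.4
ee_pos: [0.4892, -0.0744, 0.0173]
eef_rot: [-3.141, 0.003, 0.009]
force: [-9.8, -1.6, 7.6]
grip_width: 0.0329
grip_force: 4.9
```

jog_arm:
  motion:
    - [0.001,0,0,0,0,0,-0.3]
    - [0,0,0,0,0,0,-0.3]
    - [-0.01,0,0,0,0,0,-0.3]
    - [-0.01,0,0,0,0,0,-0.3]
    - [0,0,-0.03,0,0,0,-1]

```text
time_s: 36.9
ee_pos: [0.4683, -0.074, 0.045]
eef_rot: [-3.14, 0.006, 0.009]
force: [-0.7, 0.3, 1.7]
grip_width: 0.0281
grip_force: 0.0
```

jog_arm:
  motion:
    - [0,0,-0.03,0,0,0,-1]
    - [0.017,0.032,0,0,0,0,-1]
    - [0.018,0.032,0,0,0,0,-1]
    - [0,0,0,0,0,0,-1]
    - [0,0,0,0,0,0,-1]

```text
time_s: 37.4
ee_pos: [0.5064, -0.1384, 0.077]
eef_rot: [-3.141, 0.0, 0.008]
force: [-1.1, 0.3, 0.1]
grip_width: 0.0002
grip_force: 0.0
```

```bash
python3 - <<'E'
from h import *
st();go(.506,-.138,.017,.013)
E
```

```text
37.4 [ 0.5064 -0.1384  0.077 ] [-3.1413e+00  3.0000e-04  7.7000e-03] 0.0002 0.0 [-1.1  0.3  0.1]
t 37.4 pos [ 0.5064 -0.1384  0.077 ] yaw 0.008 shift [-0.0003 -0.0004  0.06  ] rz -0.005 q6 1.23
```

jog_arm:
  motion:
    - [0,0,0.03,0,0,0,-1]
    - [0,0,0.025,0,0,0,-1]
    - [0,0,0.005,0,0,0,-1]
    - [0,0,0,0,0,0,-1]

```text
time_s: 37.8
ee_pos: [0.5063, -0.1375, 0.0172]
eef_rot: [-3.141, 0.001, 0.009]
force: [-0.0, 0.4, 0.8]
grip_width: -0.0001
grip_force: 0.0
```

jog_arm:
  motion:
    - [0,-0.003,0,0,0,0,-1]
    - [0,-0.003,0,0,0,0,-1]
    - [0,-0.002,0,0,0,0,-1]
    - [0,0,0,0,0,0,-1]

```text
time_s: 38.2
ee_pos: [0.507, -0.1299, 0.0179]
eef_rot: [3.141, -0.001, 0.009]
force: [-1.2, 0.6, -0.2]
grip_width: 0.001
grip_force: 0.0
```

jog_arm:
  motion:
    - [0,-0.001,0,0,0,0,-1]
    - [0,-0.001,0,0,0,0,-1]
    - [0,0,0,0,0,0,-1]

```text
time_s: 38.5
ee_pos: [0.5067, -0.1282, 0.0174]
eef_rot: [-3.142, 0.0, 0.009]
force: [0.6, -0.5, -0.6]
grip_width: 0.0007
grip_force: 0.0
```

jog_arm:
  motion:
    - [0,-0.0015,0,0,0,0,-1]
    - [0,-0.001,0,0,0,0,-1]
    - [0,0,0,0,0,0,-1]

```text
time_s: 38.8
ee_pos: [0.5069, -0.126, 0.0174]
eef_rot: [3.141, -0.0, 0.009]
force: [0.8, -4.7, 0.4]
grip_width: 0.0003
grip_force: 1.8
```

jog_arm:
  motion:
    - [0,-0.001,0,0,0,0,-1]
    - [0,-0.001,0,0,0,0,-1]
    - [0,0,0,0,0,0,-1]

```text
time_s: 39.1
ee_pos: [0.5071, -0.1255, 0.0178]
eef_rot: [3.139, -0.001, 0.009]
force: [-0.7, -16.1, 0.5]
grip_width: 0.0004
grip_force: 8.2
```

The bar is firm against the end stop. Backing off and clearing the view.

jog_arm:
  motion:
    - [0,0.01,0,0,0,0,-1]
    - [0,0.01,0,0,0,0,-1]
    - [0,0,-0.04,0,0,0,-1]
    - [0,0,-0.05,0,0,0,-1]
    - [0,0,-0.05,0,0,0,-1]

```text
time_s: 39.6
ee_pos: [0.5063, -0.1439, 0.1588]
eef_rot: [-3.141, 0.001, 0.008]
force: [0.4, 0.5, 0.3]
grip_width: 0.0004
grip_force: 0.0
```

jog_arm:
  motion:
    - [-0.03,0.03,-0.02,0,0,0,-1]
    - [-0.03,0.03,0,0,0,0,-1]
    - [-0.03,0.03,0,0,0,0,-1]
    - [-0.03,0.03,0,0,0,0,-1]
    - [-0.03,0.03,0,0,0,0,-1]

```text
time_s: 40.1
ee_pos: [0.3567, -0.2961, 0.1775]
eef_rot: [-3.141, -0.0, 0.009]
force: [0.8, -1.5, 0.6]
grip_width: 0.0006
grip_force: 0.0
```

jog_arm:
  motion:
    - [-0.02,0.04,0,0,0,0,-1]
    - [-0.02,0.04,0,0,0,0,-1]
    - [0,0.04,0,0,0,0,-1]
    - [0,0.04,0,0,0,0,-1]
    - [0,0,0,0,0,0,-1]

```text
time_s: 40.6
ee_pos: [0.3185, -0.4587, 0.1764]
eef_rot: [-3.141, 0.0, 0.006]
force: [0.3, 0.4, 0.3]
grip_width: 0.0003
grip_force: 0.0
```

```bash
python3 - <<'E'
from h import *
st();im=ctrl.camera("top")[:,:,::-1]
a=cv2.resize(im[160:295,300:440],None,fx=4,fy=4,interpolation=cv2.INTER_CUBIC)
b=cv2.resize(im[235:295,310:345],None,fx=6,fy=6,interpolation=cv2.INTER_CUBIC)
c=np.zeros((540,780,3),np.uint8);c[:,:560]=a;c[:360,565:775]=b;cv2.imwrite("pics/f1.png",c)
E
```

```text
40.6 [ 0.3185 -0.4587  0.1764] [-3.1409e+00  3.0000e-04  5.8000e-03] 0.0003 0.0 [0.3 0.4 0.3]
```

View pics/f1.png

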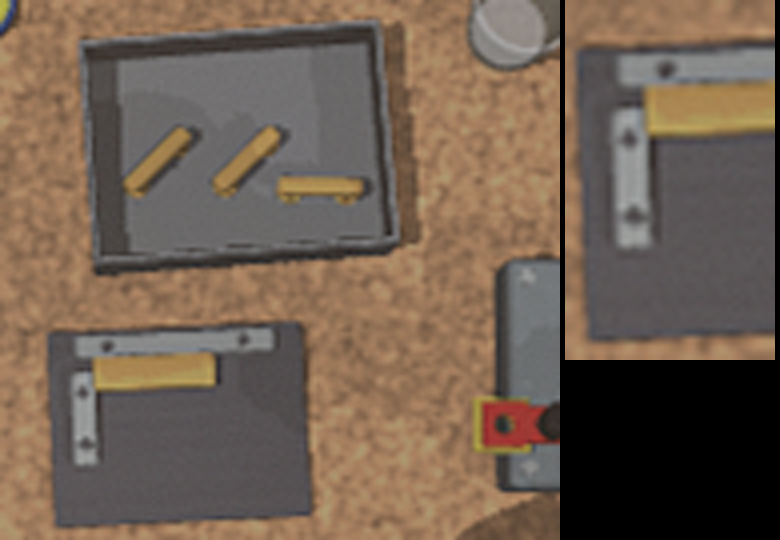

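All three pulls stand in the tote. The bar lies against the fence and end stop with no visible gap at crop (95–215, 355–388). The handle is centred on the hasp ear, and the robot touches nothing.

```bash
python3 -c "
from station import ctrl
print(ctrl.hand_in())"
```

```text
the job is handed in; nothing more can be done
None
```

The job is handed in: the isolator is off with its padlock holes lined up, all three brass pulls are in the tote, and the test bar is pushed home against both stops; the beaker, flux tin and screwdriver were not touched.

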